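# Close the cage-welding jig with its bayonet cap and hold it shut

## Robot

A 6-joint arm with a two-finger parallel gripper is mounted at the origin on the work surface. World frame = base frame: x ahead of the robot, y to its left, z up, the work surface at z = 0. Lengths are in m, angles in rad, forces in N, time in s.
With the tool pointing down it reaches from about 0.35 to 0.775 m from the base axis. Payload 5.5 kg.
Tool frame: the origin (TCP) lies midway between the tips of the shut fingers; the grasp point (between the pads) lies grasp_offset behind it (grasp_offset is the distance from the TCP to the grasp point, in m); z points along the fingers, y is the line along which they close (so a half turn about z gives the same grasp; the last joint's range is limited). The gripper opens to 85 mm and grips with 20 to 120 N. Pads are 22 mm wide; open, the fingers measure 114 mm over their backs; the gripper's body (76 mm by 85 mm) begins 54 mm behind the grasp point. The pads swing forward as they close: fully open they stand 13 mm farther back than shut.
Start: joints at [1.002, 0.313, 0.046, 1.304, 0, 1.431], TCP at [0.239, 0.523, 0.231] pointing down, gripper open.
Joint ranges: [-2.76, 2.76], [-0.86, 1.69], [-1.03, 1.26], [-2.2, 2.34], [-1.47, 1.5], [-3.14, 3.14]. Speed limits (rad/s): [2.57, 2.57, 3.14, 3.14, 3.14, 3.14].

## Interface

Orientations are given as a unit quaternion [w, x, y, z].
In Python, from workcell import * gives the robot as it stands.
- The arm moves only by the tool step_arm, never from a script. Its argument "deltas" is a list of rows, each a list of 7 numbers: the shift along the world's x, y, z in mm, then the turn, a rotation vector about the world's x, y, z in degrees, then the gripper's target within -1 to 1 (fully open at 1, half-way at 0, shut at -1). A call has 1 to 5 rows; each row shifts and turns the commanded pose from where the row before left it; what a row does not reach is not made up. A row lasts 1/10 s, in which the tool goes at most 50 mm and 8.59 degrees, less where a joint would pass 70% of its speed; a pose out of reach is approached as far as the arm can. A call is refused whole if a number of a shift passes 50 or a number of a turn 8.59, either way. A call with a gripper value outside its range is refused whole. The fingers move at their own pace and stop on an object; "newtons" is the grip in N (left out, the last holds). Time passes only in rows, so rows that do not move let the fingers close. It gives the time, the measured TCP pose, the force, the opening and the grip force at its end, in the units of the state.
- get_state(): the state, without advancing time (a new reading comes with each control period).
- read_camera(name): name is "scene" or "top" or "wrist"; returns a dict with "image" (384x512x3 uint8, red, green, blue), "z_map" (384x512 float32, m along the optical axis (not along the pixel's ray), 0 where there is no reading), "K" (3x3 intrinsics, pixels), "world_from_camera" (4x4, takes a point from camera to world coordinates). Camera axes: x right, y down, z forward; pixel columns grow to the right and rows downward; lengths in m; the calibration is good to about 2 mm. A picture is of the moment at which its call begins.
- hand_in(): hands the job in; it is judged then, once.
The state is a dict: "clock": time; "joint_pos": joint angles; "qvel": joint speeds; "tau": joint torques, N m; "tcp_pos": TCP position; "orientation": TCP orientation; "wrist_force": force on the tool from outside, world axes, zero at the start; "ft_torque": the same for the moment, N m; "finger_gap": finger opening in m; "grip_force": force on a finger pad.
Only numpy, scipy, OpenCV 4.12 (cv2) and the standard library are available. Lean on these libraries where they do the work, as an engineer would, in place of code of your own. Each camera call takes 0.05 s, during which the arm holds its last target. There are 200 camera calls.

## Task

Take the bayonet cap by its bar handle out of the pipe offcut and close the welding jig with it: lower it with its two lugs into the jig's two slots, push it down against the spring until its flange is home on the rim, then twist it a quarter turn clockwise (seen from above) to the stop. Do not let go: the job finishes with the gripper still holding the handle and keeping the cap pressed fully down and twisted, ready for tacking. Leave the spray can, the spare cage, the hammer and the brush where they are.

Things in the scene. Friction and masses are not known exactly. Their poses are not given: they have to be found in the camera images.
- cap_grip (a point): Bayonet cap, loose, bare aluminium, about 0.35 kg: centre of its upright bar handle, 60 long along the cap's x, 16 thick along y (grip across this), 46 tall; top 20 mm above this point. The point is 24 mm above the top of the round flange (diameter 94, 8 thick) and 32 mm above the flange's underside. z is up; a half turn about z makes no difference.
- cap: The same cap; origin on its axis at the flange's underside, axes as cap_grip. Below the flange: a shank of diameter 40, tapering over its last 10 mm to a nose of diameter 22 that ends 31 mm under the origin. Two lugs along +x and -x (in line with the handle), 60 mm across their ends, 12 wide, 13 to 21 mm under the origin.
- jig_rim (a point): Centre of the jig's mouth at rim height, 74 mm above the table; z up, x along the two slots. The mouth is a hole of diameter 44 with two slots along +x and -x, 18 wide, reaching 36 mm from the axis, in a steel lip 8 mm thick. The rim carries the cap's flange: with the cap home, cap_grip is 32 mm above this point.
- jig: The fixed jig: grey base plate 130 x 130 x 12 (origin under its centre), upright tube of diameter 84, a barred cage around it (diameter 106). Under the lip the lugs turn clockwise from above (negative about z) about 85 degrees (1.48 rad) to a hard stop, not the other way, and only while the flange is under 5 mm from the rim; unheld, the spring lifts the twisted cap those 5 mm.
- plunger (a joint): Brass spring plunger of diameter 30 in the mouth, its top 12 mm under the rim at rest; value 0 at rest, growing in m as pressed down. The cap's nose meets it with the flange 19 mm above the rim; with the flange on the rim it reads 0.019. It pushes up with about 6 N at first, 14 N with the cap home.
- rest: Dark steel pipe offcut, fixed, outer diameter 90, inner 70, 36 high, upright; origin at the centre of its underside. At the start the cap stands in it upright, its flange on the top edge.
- spray_can: Bystander: upright grey can, diameter 66, 170 high; origin at the centre of its underside.
- spare_cage: Bystander: a loose steel bearing cage (two rings joined by bars), diameter 106, 60 high; origin at the centre of its underside.
- hammer: Bystander: a hammer lying on the table; its handle towards its -x.
- brush: Bystander: a hand brush lying on the table; its handle towards its -x.
There are look-alikes about, which are no part of the job. What is shaped like the cap but orange is not meant.

How it is judged:
By the outcome, as a careful person would: the job done as asked, in the order asked, and still so for the second after the job is handed in, while the arm keeps its last pose, push and grip.
It also fails if it takes over 58 s, if anything falls off the work surface, if the arm or the gripper's body presses on something with over 40 N, if the wrist force passes 120 N, or if a joint passes its speed limit or range.

## Working session

There is one attempt and no reset: what is moved stays moved. The work goes in short steps, Python scripts to look and compute and a tool call to move; the robot and the scene stay as the last step left them, time stands still between calls to the robot, and variables do not carry over. Pictures are saved under pics/ and viewed, at most 10 in all, crops included, and the job is handed in when it is done.

Besides the shell and the picture viewer there is one more tool, called after "Call:" in YAML: its name, and indented under it one key for each argument. step_arm: Moves the arm, as the interface text tells. Its arguments: {"type":"object","properties":{"deltas":{"type":"array","items":{"type":"array","items":{"type":"number"}}},"newtons":{"type":"number"}},"required":["deltas"]}

```bash
mkdir -p pics; python3 - <<'E'
from workcell import *
import cv2,numpy as np
s=get_state();print(s)
ims=[]
for n in("scene","top"):
    c=read_camera(n);np.savez(n+".npz",**c);cv2.imwrite(f"pics/{n}0.png",cv2.cvtColor(c["image"],cv2.COLOR_RGB2BGR))
    print(n,c["K"].tolist(),np.round(c["world_from_camera"],3).tolist(),(c["z_map"]>0).mean())
E
```

```text
{'clock': 0.0, 'joint_pos': array([ 1.00242075e+00,  3.13992766e-01,  4.49521997e-02,  1.30357536e+00,
       -8.79778293e-06,  1.43118377e+00]), 'qvel': array([ 8.01200551e-04, -4.12338658e-04,  3.17175959e-04, -4.94796455e-04,
       -1.95991015e-05,  1.25533692e-04]), 'tau': array([-1.55222642e-03, -4.80629075e+01,  2.98530936e+01,  1.95634807e-02,
       -1.86941038e-04, -2.16166762e-05]), 'tcp_pos': array([0.2387925 , 0.52250605, 0.23040225]), 'orientation': array([-3.11252334e-04,  2.12743046e-01,  9.77107757e-01, -8.54910758e-04]), 'wrist_force': array([ 0.05489218,  0.8419599 , -0.26228881]), 'ft_torque': array([-0.01077927, -0.00622142,  0.00441044]), 'grip_force': 0.0, 'finger_gap': 0.08496931397673994}
scene [[351.6652982816587, 0.0, 252.8831806703646], [0.0, 351.6652982816587, 189.93134323564877], [0.0, 0.0, 1.0]] [[0.282, 0.722, -0.632, 1.218], [0.959, -0.221, 0.175, -0.182], [-0.013, -0.656, -0.755, 0.837], [0.0, 0.0, 0.0, 1.0]] 0.9960784912109375
top [[414.1357242271936, 0.0, 255.98691447722257], [0.0, 414.1357242271936, 193.80422906141365], [0.0, 0.0, 1.0]] [[0.002, -0.997, 0.073, 0.46], [-1.0, -0.003, -0.01, 0.021], [0.01, -0.073, -0.997, 1.24], [0.0, 0.0, 0.0, 1.0]] 0.9961496988932291
```

View pics/scene0.png

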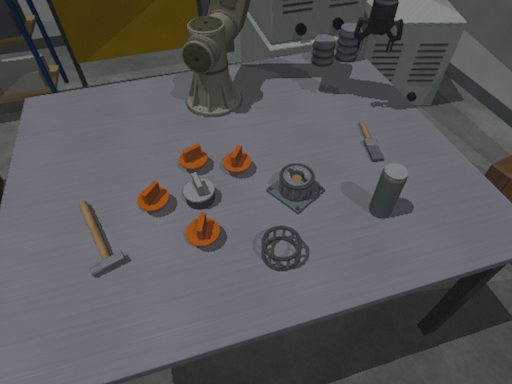

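View pics/top0.png

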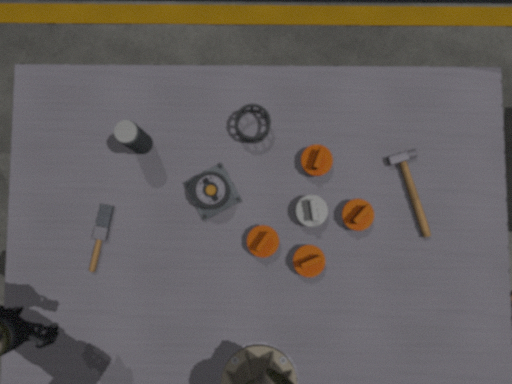

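The top view shows the bare cap at about (311,211) among four orange look-alikes. The jig is at (210,190), with its brass plunger showing in the mouth.

```bash
cat >h.py <<'E'
import numpy as np,cv2
def pts(c):
    z=c["z_map"].astype(float);K=c["K"];T=c["world_from_camera"]
    v,u=np.mgrid[:z.shape[0],:z.shape[1]]
    p=np.stack([(u-K[0,2])/K[0,0]*z,(v-K[1,2])/K[1,1]*z,z],-1)
    return p@T[:3,:3].T+T[:3,3]
def ray(c,uv,h):
    K=c["K"];T=c["world_from_camera"];uv=np.atleast_2d(uv).astype(float)
    d=np.c_[(uv-K[[0,1],2])/K[[0,1],[0,1]],np.ones(len(uv))]@T[:3,:3].T
    return T[:3,3]+d*((h-T[2,3])/d[:,2])[:,None]
def bar(c,near,lo,hi,r):
    P=pts(c);m=(P[...,2]>lo)&(P[...,2]<hi)&(np.hypot(P[...,0]-near[0],P[...,1]-near[1])<r)
    q=P[m];R=cv2.minAreaRect((q[:,:2]*1000).astype(np.float32));b=cv2.boxPoints(R)
    e=max((b[1]-b[0],b[2]-b[1]),key=np.linalg.norm)
    return len(q),q.mean(0),R,np.degrees(np.arctan2(e[1],e[0]))
E
python3 - <<'E'
from h import *
c=dict(np.load("top.npz"))
P=pts(c);print("table z",np.median(P[300:340,200:400,2]))
n=ray(c,(311,211),.06)[0];j=ray(c,(210,190),.07)[0];print(n,j)
print(bar(c,n,.065,.1,.06))
m=(P[...,2]>.066)&(P[...,2]<.085)&(np.hypot(P[...,0]-j[0],P[...,1]-j[1])<.07)
q=P[m];print(len(q),q.mean(0),cv2.minEnclosingCircle((q[:,:2]*1000).astype(np.float32)))
cv2.imwrite("pics/jz.png",np.hstack([cv2.resize(cv2.cvtColor(c["image"][y-30:y+30,x-30:x+30],cv2.COLOR_RGB2BGR),(400,400),interpolation=cv2.INTER_CUBIC) for x,y in((210,190),(311,211))]))
s=dict(np.load("scene.npz"));print(bar(s,n,.065,.1,.06))
E
```

```text
table z -0.0008440295992024893
[ 0.49809538 -0.14755535  0.06      ] [0.55650425 0.13989649 0.07      ]
(145, array([ 0.50118642, -0.14821801,  0.08535832]), ((501.53277587890625, -149.38951110839844), (59.55274200439453, 16.626535415649414), 9.033783912658691), np.float32(9.033774))
771 [0.55921985 0.14108061 0.07224051] ((559.1647338867188, 141.28070068359375), 53.01339340209961)
(127, array([ 0.50744102, -0.15390781,  0.08342023]), ((500.3020324707031, -154.2732696533203), (62.97079086303711, 16.280559539794922), 9.083059310913086), np.float32(9.083057))
```

View pics/jz.png

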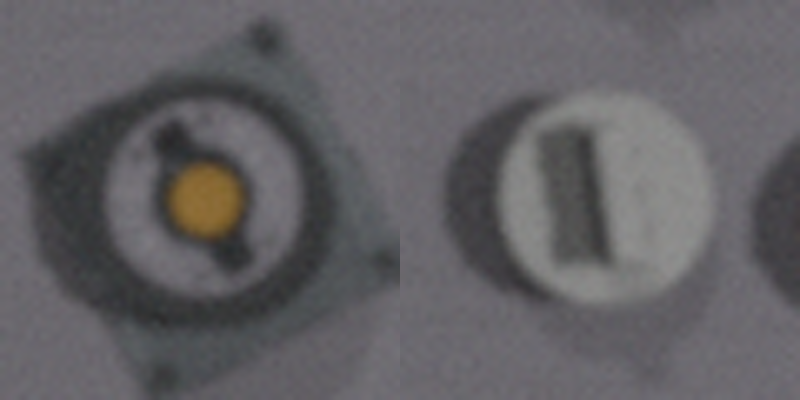

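The left crop shows the jig slots at (172,138) and (232,258), which puts the slot axis at about 27° in the world. The cap handle is at about 9°, and the dark patch on its flange is only the handle's shadow. Next I'll move over the jig for a wrist view.

Call:
step_arm:
  deltas:
    - [26, -32, 6, 0, 0, 4.3, 1]
    - [26, -32, 6, 0, 0, 4.3, 1]
    - [26, -32, 6, 0, 0, 4.3, 1]
    - [26, -32, 6, 0, 0, 4.3, 1]
    - [26, -32, 6, 0, 0, 4.3, 1]

```text
clock: 0.6
tcp_pos: [0.3696, 0.3615, 0.2612]
orientation: [-0.0, 0.025, 1.0, -0.0]
wrist_force: [1.2, 0.7, -0.1]
finger_gap: 0.0853
grip_force: 0.0
```

Call:
step_arm:
  deltas:
    - [26, -32, 6, 0, 0, 4.3, 1]
    - [26, -32, 6, 0, 0, 4.3, 1]
    - [26, -32, 6, 0, 0, 4.3, 1]
    - [26, -32, 6, 0, 0, 4.3, 1]
    - [26, -32, 6, 0, 0, 4.3, 1]

```text
clock: 1.1
tcp_pos: [0.4997, 0.2014, 0.2912]
orientation: [-0.0, -0.162, 0.987, 0.0]
wrist_force: [0.1, 1.7, 0.8]
finger_gap: 0.0852
grip_force: 0.0
```

Call:
step_arm:
  deltas:
    - [26, -32, 6, 0, 0, 4.3, 1]
    - [26, -29, 6, 0, 0, 4.3, 1]
    - [0, 0, 0, 0, 0, 0, 1]
    - [0, 0, 0, 0, 0, 0, 1]
    - [0, 0, 0, 0, 0, 0, 1]

```text
clock: 1.6
tcp_pos: [0.5503, 0.1425, 0.3028]
orientation: [-0.001, -0.234, 0.972, 0.0]
wrist_force: [0.5, 0.8, -0.5]
finger_gap: 0.0853
grip_force: 0.0
```

```bash
python3 - <<'E'
import workcell
from workcell import *
import cv2,numpy as np
print([n for n in dir(workcell) if n[0]!='_'][:40]);
try: print("go",grasp_offset)
except Exception as e: print(e)
s=get_state();print(s['tcp_pos'],s['orientation'])
c=read_camera("wrist");np.savez("w1.npz",**c);cv2.imwrite("pics/w1.png",cv2.cvtColor(c["image"],cv2.COLOR_RGB2BGR))
print(np.round(c["world_from_camera"],3).tolist(),(c["z_map"]>0).mean())
E
```

```text
['MotionError', 'get_state', 'grasp_offset', 'hand_in', 'read_camera']
go 0.0187
[0.55031679 0.14245441 0.30284147] [-6.91725534e-04 -2.33710805e-01  9.72305873e-01  2.64854394e-04]
[[-0.455, 0.85, 0.264, 0.483], [0.89, 0.434, 0.136, 0.108], [0.0, 0.297, -0.955, 0.446], [0.0, 0.0, 0.0, 1.0]] 0.9960835774739584
```

View pics/w1.png

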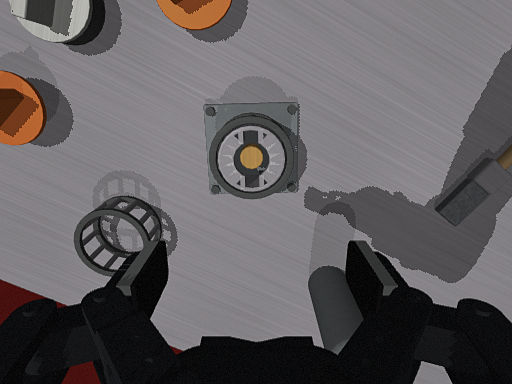

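The wrist view shows the jig at about (251,155), with its slots running nearly vertically in the image and the plate squared with them.

```bash
python3 - <<'E'
from h import *
c=dict(np.load("w1.npz"));I=c["image"].astype(int);P=pts(c)
T=c["world_from_camera"]
print("table",np.median(P[60:90,330:430,2]))
win=np.zeros(I.shape[:2],bool);win[100:205,195:310]=1
zz=P[...,2]
for lo,hi in((.069,.08),):
    m=win&(zz>lo)&(zz<hi); q=P[m];print(len(q),q[:,2].mean(),np.median(q[:,2]))
    (cx,cy),r=cv2.minEnclosingCircle((q[:,:2]*1000).astype(np.float32));print("rim circ",cx,cy,r)
# brass
R,G,B=I[...,0],I[...,1],I[...,2]
m=win&(R-B>60);v,u=np.nonzero(m);b=ray(c,[[u.mean(),v.mean()]],.062)[0];print("brass",b)
# bright lip outline
g=I.mean(2)
m=((g>110)&win&(zz>.069)).astype(np.uint8)
ct=max(cv2.findContours(m,cv2.RETR_EXTERNAL,cv2.CHAIN_APPROX_NONE)[0],key=cv2.contourArea)[:,0]
hull=cv2.convexHull(ct)[:,0];w=ray(c,hull,.074)[:,:2]*1000
A=np.c_[2*w,np.ones(len(w))];x=np.linalg.lstsq(A,(w**2).sum(1),rcond=None)[0];print("lip circle",x[:2],np.sqrt(x[2]+x[:2]@x[:2]))
# hole: not lip, within 38mm on rim plane
v,u=np.nonzero(win);w=ray(c,np.c_[u,v],.074)[:,:2]*1000-x[:2];rr=np.hypot(*w.T)
dark=(g[v,u]<95)
s=dark&(rr>24)&(rr<35);a=np.degrees(np.arctan2(w[s,1],w[s,0]))
z2=np.exp(2j*np.radians(a)).mean();print("slot angle dark",s.sum(),np.degrees(np.angle(z2))/2,abs(z2))
for k in(0,1):
    t=w[s][(w[s,0]>0)==k];print(t.mean(0))
d=zz[v,u]<.066
s=d&(rr>24)&(rr<33);a=w[s];z2=np.exp(2j*np.arctan2(a[:,1],a[:,0])).mean();print("slot angle depth",s.sum(),np.degrees(np.angle(z2))/2,abs(z2))
m=(zz>.008)&(zz<.018)&(np.hypot(P[...,0]-x[0]/1e3,P[...,1]-x[1]/1e3)<.1)&win
print("plate",cv2.minAreaRect((P[m][:,:2]*1000).astype(np.float32)))
E
```

```text
table -9.180890416987664e-06
3967 0.07315991043187631 0.07324334975469637
rim circ 558.6011962890625 139.5783233642578 52.94751739501953
brass [0.55840309 0.13934429 0.062     ]
lip circle [558.78282804 139.36144227] 41.077721621528454
slot angle dark 290 28.826580648441414 0.8932814630857252
[-25.45080751 -14.01530622]
[25.43484726 13.98332797]
slot angle depth 212 27.902521199464957 0.9170128360432882
plate ((558.8097534179688, 139.43185424804688), (130.05404663085938, 130.07711791992188), 28.54853057861328)
```

Call:
step_arm:
  deltas:
    - [-7, -41, -5, 0, 0, -2.6, 1]
    - [-7, -41, -5, 0, 0, -2.6, 1]
    - [-7, -41, -5, 0, 0, -2.6, 1]
    - [-7, -41, -5, 0, 0, -2.6, 1]
    - [-7, -41, -5, 0, 0, -2.6, 1]

```text
clock: 2.15
tcp_pos: [0.5152, -0.0629, 0.2783]
orientation: [0.0, -0.122, 0.992, 0.0]
wrist_force: [0.6, -0.1, -0.1]
finger_gap: 0.0855
grip_force: 0.0
```

Call:
step_arm:
  deltas:
    - [-7, -41, -5, 0, 0, -2.6, 1]
    - [-7, -41, -5, 0, 0, -2.6, 1]
    - [0, 0, 0, 0, 0, 0, 1]
    - [0, 0, 0, 0, 0, 0, 1]
    - [0, 0, 0, 0, 0, 0, 1]

```text
clock: 2.65
tcp_pos: [0.5021, -0.1435, 0.2686]
orientation: [0.0, -0.078, 0.997, 0.0]
wrist_force: [-0.5, 0.2, 0.6]
finger_gap: 0.0851
grip_force: 0.0
```

```bash
python3 - <<'E'
from workcell import *
from h import *
s=get_state();o=s['orientation'];print(s['clock'],s['tcp_pos'],o,2*np.degrees(np.arctan2(o[2],o[1]))-90)
c=read_camera("wrist");np.savez("w2.npz",**c);cv2.imwrite("pics/w2.png",cv2.cvtColor(c["image"],cv2.COLOR_RGB2BGR))
n=(.501,-.149)
print(bar(c,n,.06,.1,.06)); print(bar(c,n,.084,.1,.06))
P=pts(c);q=P[(P[...,2]>.038)&(P[...,2]<.05)&(np.hypot(P[...,0]-n[0],P[...,1]-n[1])<.06)]
print("flange",len(q),np.median(q[:,2]),cv2.minEnclosingCircle((q[:,:2]*1000).astype(np.float32)))
q=P[(P[...,2]>.06)&(np.hypot(P[...,0]-n[0],P[...,1]-n[1])<.06)];print("top z",np.percentile(q[:,2],[50,95]))
E
```

```text
2.65 [ 0.50211252 -0.14354413  0.26856765] [ 1.01440055e-04 -7.79991647e-02  9.96953398e-01  2.04982914e-04] 98.9471340060264
(858, array([ 0.49868785, -0.15177495,  0.08701458]), ((500.84417724609375, -151.68931579589844), (59.81931686401367, 15.541718482971191), 8.898313522338867), np.float32(8.898315))
(818, array([ 0.50002118, -0.15158478,  0.08778937]), ((500.9207458496094, -151.6773223876953), (59.66423416137695, 15.541718482971191), 8.898313522338867), np.float32(8.898311))
flange 3720 0.04400796120960482 ((500.9894104003906, -151.4627685546875), 46.94712829589844)
top z [0.34450297 0.36001677]
```

View pics/w2.png

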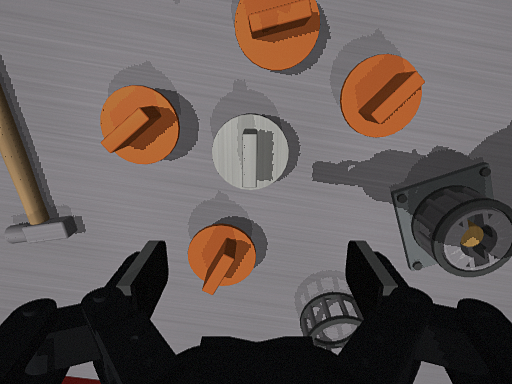

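The wrist view shows the bare cap at (250,150), with its handle lined up with the fingers and clear room on both sides. I'll descend and grasp.

Call:
step_arm:
  deltas:
    - [-1.2, -8.1, -30, 0, 0, 0, 1]
    - [0, 0, -45, 0, 0, 0, 1]
    - [0, 0, -45, 0, 0, 0, 1]
    - [0, 0, -45, 0, 0, 0, 1]
    - [0, 0, -35, 0, 0, 0, 1]

```text
clock: 3.2
tcp_pos: [0.5003, -0.1509, 0.0662]
orientation: [-0.001, -0.079, 0.997, 0.0]
wrist_force: [-0.4, 0.4, 0.2]
finger_gap: 0.0853
grip_force: 0.0
```

Call:
step_arm:
  deltas:
    - [0, 0, -12, 0, 0, 0, 0.5]
    - [0, 0, -5, 0, 0, 0, 0]
    - [0, 0, 0, 0, 0, 0, -0.5]
    - [0, 0, 0, 0, 0, 0, -1]
    - [0, 0, 0, 0, 0, 0, -1]
  newtons: 60

```text
clock: 3.7
tcp_pos: [0.5025, -0.1533, 0.0535]
orientation: [0.002, -0.077, 0.997, -0.0]
wrist_force: [-0.2, 0.8, -2.5]
finger_gap: 0.0152
grip_force: 58.6
```

Call:
step_arm:
  deltas:
    - [0, 0, 0, 0, 0, 0, -1]
    - [0, 0, 0, 0, 0, 0, -1]
    - [0, 0, 0, 0, 0, 0, -1]
    - [0, 0, 0, 0, 0, 0, -1]
    - [0, 0, 0, 0, 0, 0, -1]
  newtons: 100

```text
clock: 4.2
tcp_pos: [0.5025, -0.1534, 0.0535]
orientation: [0.002, -0.077, 0.997, -0.0]
wrist_force: [-0.3, 2.3, 5.4]
finger_gap: 0.0148
grip_force: 98.0
```

Call:
step_arm:
  deltas:
    - [0, 0, 10, 0, 0, 0, -1]
    - [0, 0, 30, 0, 0, 0, -1]
    - [0, 0, 45, 0, 0, 0, -1]
    - [0, 0, 45, 0, 0, 0, -1]
    - [0, 0, 40, 0, 0, 0, -1]

```text
clock: 4.7
tcp_pos: [0.5005, -0.1532, 0.2241]
orientation: [0.0, -0.077, 0.997, -0.0]
wrist_force: [0.6, -0.6, -4.5]
finger_gap: 0.0147
grip_force: 97.9
```

Call:
step_arm:
  deltas:
    - [8, 41, 0, 0, 0, 2.8, -1]
    - [8, 41, 0, 0, 0, 2.8, -1]
    - [8, 41, 0, 0, 0, 2.8, -1]
    - [8, 41, 0, 0, 0, 2.8, -1]
    - [8, 41, 0, 0, 0, 2.8, -1]

```text
clock: 5.2
tcp_pos: [0.5406, 0.0532, 0.2219]
orientation: [-0.0, -0.199, 0.98, -0.0]
wrist_force: [0.8, -1.0, -3.6]
finger_gap: 0.0152
grip_force: 98.7
```

Call:
step_arm:
  deltas:
    - [8, 41, 0, 0, 0, 2.8, -1]
    - [8, 41, 0, 0, 0, 2.8, -1]
    - [0, 0, 0, 0, 0, 0, -1]
    - [0, 0, 0, 0, 0, 0, -1]
    - [0, 0, 0, 0, 0, 0, -1]

```text
clock: 5.7
tcp_pos: [0.5565, 0.1331, 0.2214]
orientation: [-0.0, -0.245, 0.969, -0.0]
wrist_force: [0.3, -0.1, -3.2]
finger_gap: 0.0146
grip_force: 99.1
```

```bash
cat > look.py <<'E'
from workcell import *
from h import *
import sys
s=get_state();o=s['orientation'];tp=s['tcp_pos'];print(s['clock'],tp,o,2*np.degrees(np.arctan2(o[2],o[1]))-90,s['finger_gap'],s['grip_force'],s['wrist_force'],s['ft_torque'])
for n in ("wrist","top"):
    c=read_camera(n);np.savez(n+"_l.npz",**c);cv2.imwrite(f"pics/{sys.argv[1]}_{n}.png",cv2.cvtColor(c["image"],cv2.COLOR_RGB2BGR))
    P=pts(c);print(n)
    zc=tp[2]+.0187-.024 # flange top expected
    q=P[(abs(P[...,2]-zc)<.006)&(np.hypot(P[...,0]-tp[0],P[...,1]-tp[1])<.07)]
    if len(q)>20: print(len(q),np.median(q[:,2]),cv2.minEnclosingCircle((q[:,:2]*1000).astype(np.float32)))
E
python3 look.py a
```

```text
5.7 [0.5564839  0.13312213 0.22137242] [-4.28167486e-04 -2.45186947e-01  9.69475706e-01 -1.83592116e-04] 118.38576713022147 0.014564544173753111 99.08709168434143 [ 0.2950714  -0.06029484 -3.2117344 ] [ 0.02411549  0.02992183 -0.01702915]
wrist
12464 0.21196860769597897 ((555.470947265625, 132.93934631347656), 47.002201080322266)
top
159 0.21204227511575824 ((541.2723388671875, 108.09439086914062), 35.65342330932617)
```

View pics/a_wrist.png

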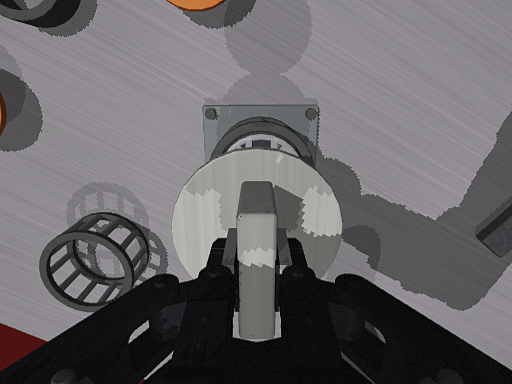

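The wrist view shows the cap held square in the fingers just short of the jig, with the flange at about (257,215).

```bash
python3 - <<'E'
from h import *
c=dict(np.load("wrist_l.npz"));P=pts(c);I=c["image"].astype(int)
m=(abs(P[...,2]-.212)<.006)&(np.hypot(P[...,0]-.5555,P[...,1]-.1329)<.046)
q=P[m];x=np.linalg.lstsq(np.c_[q[:,:2],np.ones(len(q))],q[:,2],rcond=None)[0];print("tilt deg",np.degrees(x[:2]))
m=(P[...,2]>.245)&(P[...,2]<.262)&(np.hypot(P[...,0]-.5555,P[...,1]-.1329)<.04)&(I.mean(2)>70)
q=P[m];print(np.percentile(q[:,2],[5,50,95]),cv2.minAreaRect((q[:,:2]*1000).astype(np.float32)))
d=q[:,:2]-q[:,:2].mean(0);w,V=np.linalg.eigh(d.T@d);print(np.degrees(np.arctan2(V[1,1],V[0,1])))
E
```

```text
tilt deg [-0.27041858 -0.12747182]
[0.25026517 0.2557724  0.25684913] ((551.638916015625, 137.53346252441406), (61.453033447265625, 36.451969146728516), 37.91368103027344)
-151.50374316396704
```

Call:
step_arm:
  deltas:
    - [3.2, 6.5, -20, 0, 0, 0, -1]
    - [0, 0, -30, 0, 0, 0, -1]
    - [0, 0, -30, 0, 0, 0, -1]
    - [0, 0, -8, 0, 0, 0, -1]
    - [0, 0, 0, 0, 0, 0, -1]

```text
clock: 6.3
tcp_pos: [0.5589, 0.1393, 0.1322]
orientation: [-0.002, -0.245, 0.97, 0.0]
wrist_force: [0.5, -0.0, -4.0]
finger_gap: 0.0146
grip_force: 98.8
```

Call:
step_arm:
  deltas:
    - [0, 0, 0, 0, 0, 0, -1]
    - [0, 0, 0, 0, 0, 0, -1]

```text
clock: 6.5
tcp_pos: [0.5615, 0.1402, 0.1353]
orientation: [0.002, -0.245, 0.969, -0.0]
wrist_force: [-0.2, 0.5, -3.3]
finger_gap: 0.0149
grip_force: 98.8
```

```bash
python3 look.py b
```

```text
6.5 [0.5615114  0.14022115 0.13529765] [ 1.66013523e-03 -2.45329143e-01  9.69438405e-01 -1.87098412e-04] 118.40261228594221 0.014917835868377161 98.76812696456909 [-0.22168237  0.48338589 -3.3223448 ] [-0.02193933 -0.00066263  0.03540073]
wrist
12440 0.1258285278437607 ((560.5220336914062, 140.16134643554688), 47.07103729248047)
top
118 0.125558904192842 ((548.020751953125, 115.30824279785156), 35.00530242919922)
```

View pics/b_wrist.png

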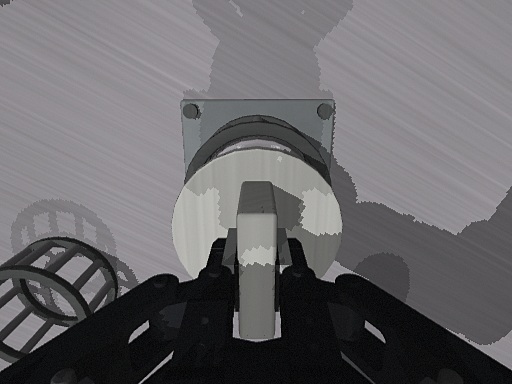

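The flange is over the mouth, about 1.8 mm too far in x and 0.8 mm too far in y. I'll correct that, lower the nose to the rim and measure again.

Call:
step_arm:
  deltas:
    - [-1.8, -0.8, -3, 0, 0, 0, -1]
    - [0, 0, -4, 0, 0, 0, -1]
    - [0, 0, 0, 0, 0, 0, -1]
    - [0, 0, 0, 0, 0, 0, -1]
    - [0, 0, 0, 0, 0, 0, -1]

```text
clock: 7.1
tcp_pos: [0.5583, 0.1396, 0.1263]
orientation: [-0.0, -0.246, 0.969, 0.0]
wrist_force: [0.2, 0.1, -4.8]
finger_gap: 0.0149
grip_force: 98.8
```

```bash
python3 look.py c
```

```text
7.1 [0.55830664 0.13959374 0.12627704] [-5.04697186e-05 -2.45609676e-01  9.69368806e-01  5.24425578e-05] 118.43573310145447 0.014932383245336163 98.83436322212219 [ 0.15689754  0.06200323 -4.77323384] [ 0.00178076  0.00665374 -0.00961957]
wrist
12452 0.11684228350955528 ((557.3388671875, 139.29437255859375), 47.091407775878906)
top
128 0.11697225673963052 ((546.006103515625, 114.74079895019531), 34.65396499633789)
```

Call:
step_arm:
  deltas:
    - [0.7, 0, -3, 0, 0, 0, -1]
    - [0.7, 0, -3, 0, 0, 0, -1]
    - [0, 0, -3, 0, 0, 0, -1]
    - [0, 0, -2, 0, 0, 0, -1]
    - [0, 0, 0, 0, 0, 0, -1]

```text
clock: 7.7
tcp_pos: [0.5593, 0.1395, 0.1148]
orientation: [-0.0, -0.246, 0.969, 0.0]
wrist_force: [0.8, 0.4, -3.7]
finger_gap: 0.0146
grip_force: 98.8
```

Call:
step_arm:
  deltas:
    - [0, 0, 0, 0, 0, 0, -1]
    - [0, 0, 0, 0, 0, 0, -1]
    - [0, 0, 0, 0, 0, 0, -1]

```text
clock: 8.0
tcp_pos: [0.5598, 0.1396, 0.1155]
orientation: [0.0, -0.246, 0.969, 0.0]
wrist_force: [0.7, -0.2, -4.0]
finger_gap: 0.0143
grip_force: 98.8
```

```bash
python3 look.py d
```

```text
8.0 [0.55981982 0.13956426 0.11549089] [ 1.46370416e-04 -2.45570040e-01  9.69378839e-01  1.00641491e-05] 118.43104789997926 0.014274823359662531 98.833487033844 [ 0.6986594  -0.22952347 -4.03649187] [0.02281937 0.00105229 0.01884168]
wrist
12465 0.10604525433733747 ((558.7303466796875, 139.24375915527344), 47.00070571899414)
top
122 0.1062755697071428 ((545.3172607421875, 114.08450317382812), 34.3300666809082)
```

Centred to within 0.2 mm. I'll go down slowly and watch the force.

Call:
step_arm:
  deltas:
    - [0, 0, -2, 0, 0, 0, -1]
    - [0, 0, -2, 0, 0, 0, -1]
    - [0, 0, -2, 0, 0, 0, -1]
    - [0, 0, 0, 0, 0, 0, -1]

```text
clock: 8.5
tcp_pos: [0.5598, 0.1396, 0.1096]
orientation: [0.0, -0.246, 0.969, 0.0]
wrist_force: [-2.4, -0.8, 1.2]
finger_gap: 0.0149
grip_force: 99.9
```

Call:
step_arm:
  deltas:
    - [0, 0, -2, 0, 0, 0, -1]
    - [0, 0, -2, 0, 0, 0, -1]
    - [0, 0, -1, 0, 0, 0, -1]
    - [0, 0, 0, 0, 0, 0, -1]

```text
clock: 8.9
tcp_pos: [0.5599, 0.1396, 0.1045]
orientation: [0.0, -0.246, 0.969, 0.0]
wrist_force: [-1.8, -0.1, 3.8]
finger_gap: 0.0149
grip_force: 100.3
```

Call:
step_arm:
  deltas:
    - [0, 0, -2, 0, 0, 0, -1]
    - [0, 0, -2, 0, 0, 0, -1]
    - [0, 0, -2, 0, 0, 0, -1]
    - [0, 0, 0, 0, 0, 0, -1]

```text
clock: 9.3
tcp_pos: [0.5599, 0.1396, 0.0984]
orientation: [0.0, -0.246, 0.969, 0.0]
wrist_force: [-3.3, -0.6, 6.8]
finger_gap: 0.0149
grip_force: 100.6
```

Call:
step_arm:
  deltas:
    - [0, 0, -2, 0, 0, 0, -1]
    - [0, 0, -2, 0, 0, 0, -1]
    - [0, 0, -1, 0, 0, 0, -1]
    - [0, 0, 0, 0, 0, 0, -1]

```text
clock: 9.7
tcp_pos: [0.5599, 0.1396, 0.0937]
orientation: [0.0, -0.246, 0.969, -0.0]
wrist_force: [-3.2, -0.1, 7.7]
finger_gap: 0.0148
grip_force: 100.9
```

Call:
step_arm:
  deltas:
    - [0, 0, -1, 0, 0, 0, -1]
    - [0, 0, -1, 0, 0, 0, -1]
    - [0, 0, 0, 0, 0, 0, -1]

```text
clock: 10.0
tcp_pos: [0.5599, 0.1396, 0.0919]
orientation: [0.0, -0.246, 0.969, -0.0]
wrist_force: [-2.8, -0.1, 8.6]
finger_gap: 0.0148
grip_force: 101.0
```

Call:
step_arm:
  deltas:
    - [0, 0, -0.5, 0, 0, 0, -1]
    - [0, 0, -0.5, 0, 0, 0, -1]
    - [0, 0, 0, 0, 0, 0, -1]

```text
clock: 10.3
tcp_pos: [0.5599, 0.1396, 0.0916]
orientation: [0.001, -0.246, 0.969, -0.0]
wrist_force: [-5.3, -0.9, 12.4]
finger_gap: 0.0146
grip_force: 101.8
```

```bash
python3 look.py e
```

```text
10.3 [0.55991013 0.13963677 0.09163407] [ 5.80685067e-04 -2.45615524e-01  9.69367151e-01 -5.72354464e-05] 118.43642934400873 0.014579536116830737 101.83615207672119 [-5.31023346 -0.90698905 12.36455701] [-0.11642039  1.08846158 -0.00250876]
wrist
12480 0.0822397876241768 ((558.7169799804688, 139.4835968017578), 47.07731246948242)
top
118 0.08237394493958428 ((547.1401977539062, 113.29722595214844), 33.8202018737793)
```

The flange is home on the rim: its underside measures 74.2 mm and the force jumped. I'll press a bit more, then twist clockwise, adding a small shift because the TCP sits about 1 mm off the cap axis along the handle.

Call:
step_arm:
  deltas:
    - [0, 0, -0.7, 0, 0, 0, -1]
    - [0, 0, -0.7, 0, 0, 0, -1]
    - [0, 0, 0, 0, 0, 0, -1]
  newtons: 115

```text
clock: 10.7
tcp_pos: [0.5599, 0.1396, 0.0916]
orientation: [0.001, -0.246, 0.969, -0.0]
wrist_force: [-7.7, -1.2, 20.4]
finger_gap: 0.0146
grip_force: 112.8
```

Call:
step_arm:
  deltas:
    - [0.05, -0.1, 0, 0, 0, -4, -1]
    - [0.05, -0.1, 0, 0, 0, -6, -1]
    - [0.05, -0.1, 0, 0, 0, -6, -1]
    - [0, 0, 0, 0, 0, 0, -1]

```text
clock: 11.1
tcp_pos: [0.5621, 0.1398, 0.0915]
orientation: [0.003, -0.107, 0.994, 0.0]
wrist_force: [-2.7, 0.8, 15.4]
finger_gap: 0.0149
grip_force: 112.3
```

Call:
step_arm:
  deltas:
    - [-0.7, -0.1, -0.3, 0, 0, -6, -1]
    - [-0.7, -0.1, -0.2, 0, 0, -6, -1]
    - [0, -0.1, 0, 0, 0, -6, -1]
    - [0, 0, 0, 0, 0, 0, -1]

```text
clock: 11.5
tcp_pos: [0.5617, 0.1385, 0.0915]
orientation: [0.004, 0.05, 0.999, -0.0]
wrist_force: [-1.0, -2.4, 16.3]
finger_gap: 0.0146
grip_force: 112.5
```

```bash
python3 look.py f
```

```text
11.5 [0.56165321 0.13853929 0.091482  ] [ 3.70934231e-03  5.01089362e-02  9.98736863e-01 -1.16546586e-04] 84.2554936054944 0.014623081650343974 112.54809021949768 [-1.04723214 -2.36907171 16.28036271] [-0.36989097  0.48844847 -0.21015746]
wrist
12486 0.08205437634333575 ((560.3350830078125, 139.1720733642578), 46.96394729614258)
top
85 0.08192580627902535 ((559.8743896484375, 123.3310546875), 40.75701904296875)
```

Call:
step_arm:
  deltas:
    - [-0.7, -0.1, 0, 0, 0, -6, -1]
    - [-0.7, -0.1, 0, 0, 0, -6, -1]
    - [-0.3, -0.1, 0, 0, 0, -6, -1]
    - [0, 0, 0, 0, 0, 0, -1]

```text
clock: 12.0
tcp_pos: [0.5605, 0.138, 0.0916]
orientation: [0.004, 0.206, 0.979, 0.0]
wrist_force: [-0.1, -3.2, 15.5]
finger_gap: 0.0146
grip_force: 112.4
```

Call:
step_arm:
  deltas:
    - [-0.2, -0.1, 0, 0, 0, -6, -1]
    - [-0.2, -0.1, 0, 0, 0, -6, -1]
    - [0, -0.1, 0, 0, 0, -6, -1]
    - [0, 0, 0, 0, 0, 0, -1]

```text
clock: 12.4
tcp_pos: [0.5599, 0.1377, 0.0916]
orientation: [0.004, 0.356, 0.934, 0.001]
wrist_force: [0.2, -2.3, 16.4]
finger_gap: 0.0142
grip_force: 112.5
```

```bash
python3 look.py g
```

```text
12.4 [0.55988469 0.13772176 0.09161176] [0.00394019 0.35636119 0.93433949 0.00094625] 48.24585739141344 0.014213482536146545 112.54772543907166 [ 0.21687944 -2.2738441  16.35198108] [-0.66623434  0.42294143 -0.17505246]
wrist
12459 0.0821138017699132 ((558.9387817382812, 139.3282928466797), 46.79182052612305)
top
86 0.08224118028471106 ((558.31689453125, 123.16714477539062), 42.23604965209961)
```

Call:
step_arm:
  deltas:
    - [0, -0.1, -0.3, 0, 0, -5, -1]
    - [0, -0.1, -0.3, 0, 0, -5, -1]
    - [0, 0, 0, 0, 0, -4, -1]
    - [0, 0, 0, 0, 0, 0, -1]

```text
clock: 12.9
tcp_pos: [0.5599, 0.1371, 0.0916]
orientation: [0.004, 0.467, 0.884, 0.001]
wrist_force: [-1.2, -5.2, 20.7]
finger_gap: 0.0144
grip_force: 113.1
```

Call:
step_arm:
  deltas:
    - [0, 0, 0, 0, 0, -1, -1]
    - [0, 0, 0, 0, 0, -1, -1]
    - [0, 0, 0, 0, 0, 0, -1]

```text
clock: 13.2
tcp_pos: [0.56, 0.137, 0.0916]
orientation: [0.004, 0.481, 0.877, 0.001]
wrist_force: [-1.1, -6.4, 20.6]
finger_gap: 0.0149
grip_force: 113.7
```

```bash
python3 look.py i
```

```text
13.2 [0.55999144 0.1370455  0.09158025] [0.00440311 0.48083422 0.87679996 0.00094276] 32.51956222732002 0.014904201105466102 113.7023663520813 [-1.09761491 -6.4241936  20.56645574] [-1.30402229  0.69853761  1.22572502]
wrist
12490 0.08211743822565674 ((559.3248901367188, 138.97915649414062), 46.769874572753906)
top
100 0.08266592919160709 ((566.7682495117188, 116.25901794433594), 37.53296661376953)
```

Call:
step_arm:
  deltas:
    - [0, 0, -0.2, 0, 0, -1, -1]
    - [0, 0, 0, 0, 0, 0, -1]
    - [0, 0, 0, 0, 0, 0, -1]

```text
clock: 13.6
tcp_pos: [0.56, 0.137, 0.0916]
orientation: [0.005, 0.488, 0.873, 0.001]
wrist_force: [-1.0, -7.4, 21.2]
finger_gap: 0.0148
grip_force: 115.9
```

```bash
python3 look.py j; python3 - <<'E'
from h import *
for f in("wrist_l.npz",):
    c=dict(np.load(f));P=pts(c);I=c["image"].astype(int)
    m=(P[...,2]>.115)&(P[...,2]<.132)&(np.hypot(P[...,0]-.559,P[...,1]-.139)<.04)&(I.mean(2)>70)
    q=P[m];d=q[:,:2]-q[:,:2].mean(0);w,V=np.linalg.eigh(d.T@d);print("handle",np.degrees(np.arctan2(V[1,1],V[0,1])))
    m=(abs(P[...,2]-.082)<.005)&(np.hypot(P[...,0]-.559,P[...,1]-.139)<.046)
    q=P[m];print("tilt",np.degrees(np.linalg.lstsq(np.c_[q[:,:2],np.ones(len(q))],q[:,2],rcond=None)[0][:2]))
E
```

```text
13.6 [0.55999869 0.13702681 0.09156431] [0.00452128 0.48772787 0.87298356 0.00088736] 31.616619586449005 0.014783737807803949 115.9421718120575 [-1.00244017 -7.35547967 21.21023056] [-1.34130845  0.76294784  1.90179934]
wrist
12481 0.08211526033421032 ((559.6827392578125, 138.77975463867188), 47.06333923339844)
top
105 0.08231626454397967 ((566.85107421875, 114.94340515136719), 37.84159469604492)
handle 122.88952566088116
tilt [ 0.14574599 -0.04137864]
```

View pics/j_wrist.png

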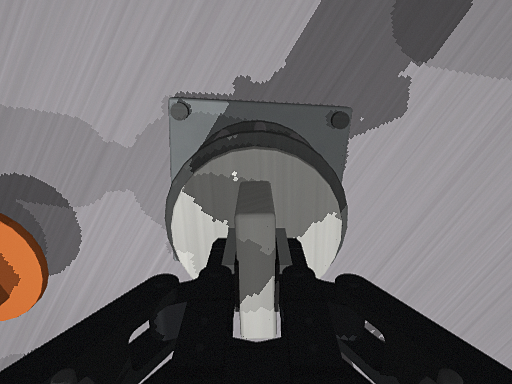

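The picture shows the flange seated on the rim and the handle at about (255,260), square to the slots. It has turned about 85.7°, and the moment rising to 1.9 N·m shows it is against the stop. I'll hand it in while pressing with about 21 N on the wrist.

```bash
python3 -c "
from workcell import *
print(hand_in())"
```

```text
the job is handed in; nothing more can be done
None
```

I handed the job in at about 13.6 s: the cap is seated on the jig rim and twisted about 85° clockwise to the stop, and the gripper is still holding it down. I don't have the judge's result.

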